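# Load the sloped bread rack

## Robot

A 6-joint arm with a two-finger parallel gripper is mounted at the origin on the work surface. World frame = base frame: x ahead of the robot, y to its left, z up, the work surface at z = 0. Lengths are in m, angles in rad, forces in N, time in s.
With the tool pointing down it reaches from about 0.225 to 0.875 m from the base axis. Payload 3.4 kg.
Tool frame: the origin (TCP) lies where the fingers leave the gripper's body, on its centre line; the fingertips stand 73 mm ahead of it and the grasp point (between the pads) lies 54 mm ahead of it (manip.pinch_z is the distance from the TCP to the grasp point, in m); z points along the fingers, y is the line along which they close (so a half turn about z gives the same grasp; the last joint's range is limited). The gripper opens to 85 mm and grips with 20 to 120 N. Pads are 22 mm wide; open, the fingers measure 114 mm over their backs; the gripper's body (76 mm by 85 mm) begins 54 mm behind the grasp point. The pads swing forward as they close: fully open they stand 13 mm farther back than shut.
Start: joints at [-0.121, 0.276, 1.505, -0, 1.361, -0.121], TCP at [0.575, -0, 0.304] pointing down, gripper open.
Joint ranges: [-2.89, 2.89], [-0.75, 2.08], [0.22, 2.7], [-1.18, 4.32], [0.11, 2.71], [-2.7, 2.7]. Speed limits (rad/s): [2.57, 2.57, 3.14, 3.14, 3.14, 3.14].

## Interface

Orientations are given as a unit quaternion [w, x, y, z].
In Python, from rig import readout, imaging, manip gives the robot as it stands. The module is installed in compiled form; this text tells all that it offers.
- The arm moves only by the tool servo_tool, never from a script. Its argument "moves" is a list of rows, each an object with "dp": the shift along the tool's x, y, z in units of 0.2 m (1.0 is 0.2 m), a list of three; "delta_rot": the turn, a rotation vector about the tool's x, y, z in units of 0.1 rad (1.0 is 0.1 rad), a list of three; "fingers": the opening, from 0 (shut) to 1 (fully open). In form: [{"dp": [dx, dy, dz], "delta_rot": [wx, wy, wz], "fingers": fingers}, ...]. A call has 1 to 5 rows; each row shifts and turns the commanded pose from where the row before left it, along the tool's axes as they then stand; what a row does not reach is not made up. A row lasts 1/10 s, in which the tool goes at most 50 mm and 8.59 degrees, less where a joint would pass 70% of its speed; a pose out of reach is approached as far as the arm can. A call with a number of a shift or a turn outside -1 to 1 is refused whole. A call with a gripper value outside its range is refused whole. The fingers move at their own pace and stop on an object; "force" is the grip in N (left out, the last holds). Time passes only in rows, so rows that do not move let the fingers close. It gives the time, the measured TCP pose, the force, the opening and the grip force at its end, in the units of the state.
- readout.get_state(): the state, without advancing time (a new reading comes with each control period).
- imaging.get_image(name): name is "scene" or "side" or "wrist"; returns (picture, depth): 420x560x3 uint8, red, green, blue; 420x560 float32, m along the optical axis (not along the pixel's ray), 0 where there is no reading.
- imaging.calibration(name): a dict with "intrinsics" (3x3 intrinsics, pixels), "R" (3x3) and "t" (3): a world point X has camera coordinates R X + t; the wrist camera has in their place "hand_eye" (4x4, takes a point from camera to tool coordinates, whose origin is the TCP and whose axes are the flange's). Camera axes: x right, y down, z forward; pixel columns grow to the right and rows downward; lengths in m; the calibration is good to about 2 mm. A picture is of the moment at which its call begins: read the wrist's pose just before it. calibration takes no time and is no camera call.
- manip.sign_off(): hands the job in; it is judged then, once.
The state is a dict: "clock": time; "qpos": joint angles; "qd": joint speeds; "effort": joint torques, N m; "position": TCP position; "ee_rot": TCP orientation; "contact_force": force on the tool from outside, world axes, zero at the start; "moment": the same for the moment, N m; "width": finger opening in m; "gripper_force": force on a finger pad.
Only numpy, scipy, OpenCV 4.12 (cv2) and the standard library are available. Lean on these libraries where they do the work, as an engineer would, in place of code of your own. Each camera call takes 0.05 s, during which the arm holds its last target. There are 200 camera calls.

## Task

The flour scoop has been left lying in one lane of the sloped bread rack. Move it onto the dark baking tray, then take the baguette from the cutting board and set it down gently, without dropping it, in the lane that came free: lengthwise, flat on both of its rails, its lower end close to the front stop. Keep clear of the lamp tube over the rack and leave the other breads where they are.

Things in the scene. Friction and masses are not known exactly. Their poses are not given: they have to be found in the camera images.
- rack: fixed steel bread rack, 256 mm wide; origin on the table under its middle, x level and away from the robot (towards the high end), y along its width, z up. Uprights 10 mm thick stand at y = +-128 mm
- lamp_tube (a point): middle of the lamp tube, 24 mm thick, running along the rack's y above the lanes; in the deck's frame at x = +60, z = +100 mm. A vertical gripper does not fit at the middle of a lane because of it; one square to the rails does
- deck: the rack's sloping deck: x up the slope (26 degrees, low end towards the robot), y along the width, z square to the rails; origin at the middle of the rails' upper faces, 120 mm above the table. Lanes at y = -88, 0, +88 mm, each two rails 8 mm wide, 240 mm long (x +-120), centred 14 mm either side of the lane's centreline, open air between. Cross rods under the rails at x = +-100 mm
- stop (a point): middle of the upper edge of the front stop: a strip across all lanes at deck x = -125 to -119 mm, its edge 14 mm above the rails' upper faces
- lane_right (a point): point on the rails' upper plane at the centre of the lane at deck y = -88 mm, where the middle of the baguette's underside belongs (deck x = -18 mm)
- lane_middle (a point): the same for the lane at deck y = 0
- lane_left (a point): the same for the lane at deck y = +88 mm
- scoop: aluminium flour scoop with wooden handle: flat-bottomed bowl 100 x 58 x 42 mm, open in front, and a straight round handle 22 mm thick. Origin at the centre of the bowl's underside, z up out of the bowl; handle along -x, from x = -49 to -143 mm, axis 28 mm above the underside. Lies in one lane, bowl against the stop, handle out over the stop towards the robot
- scoop_grip (a point): on the handle's axis, 88 mm behind the scoop's origin: a good place to grip, clear of the stop
- scoop_handle_end (a point): end of the handle, on its axis
- scoop_front (a point): middle of the bowl's front edge, 2 mm above its underside
- tray: fixed dark steel baking tray, 300 (x) x 220 (y) mm outside, walls 4 mm thick, rim 12 mm high; its floor is 4 mm thick; origin under its centre on the table
- board: fixed white cutting board 300 (x) x 220 (y) x 15 mm; origin under its centre on the table
- baguette: short crusty baguette, 200 long x 48 wide x 46 mm high, flat underside 38 mm wide; origin at the centre of its underside, x along its length (the ends are alike), z up. Lies on the cutting board
- roll: small round bread roll, 74 mm across, 48 mm high, on the cutting board, to be left alone; origin at the centre of its underside
- rye_a: dark bystander loaf 164 x 58 x 52 mm lying in one of the rack's lanes, to be left alone; origin on its underside, 50 mm from its lower (robot-side) end and on its centreline; x along its length up the slope, z square to the slope
- rye_b: dark bystander loaf 164 x 58 x 52 mm lying in one of the rack's lanes, to be left alone; origin on its underside, 50 mm from its lower (robot-side) end and on its centreline; x along its length up the slope, z square to the slope

How it is judged:
On the way, in this order (a step that is already met when the one before it is completed fails the run):
1. the scoop lies released on the baking tray (x of scoop_handle_end in the frame of tray between -0.15 and 0.15 m and y of scoop_handle_end in the frame of tray between -0.11 and 0.11 m and z of scoop_handle_end in the frame of tray between 0 and 0.06 m and x of scoop_front in the frame of tray between -0.15 and 0.15 m and y of scoop_front in the frame of tray between -0.11 and 0.11 m and z of scoop_front in the frame of tray between 0 and 0.06 m and linear speed of scoop below 0.03 m/s and contact force between scoop and the fingers below 0.1 N), for 0.2 s.
2. the baguette is lowered to within 12 mm of the rails of the free lane while still held ((y of baguette in the frame of deck between -0.106 and -0.07 m or y of baguette in the frame of deck between -0.018 and 0.018 m or y of baguette in the frame of deck between 0.07 and 0.106 m) and x of baguette in the frame of deck between -0.04 and 0.04 m and z of baguette in the frame of deck between -0.01 and 0.012 m and angle between the x axis of baguette and the x axis of deck, either way round below 0.2 rad and angle between the z axis of baguette and the z axis of deck, either way round below 0.2 rad and contact force between baguette and the fingers above 1 N), for 0.05 s.
At the end, for the whole second after the job is handed in: Scoop at rest on the tray, its whole length inside the outline. Baguette released, at rest, right way up on both rails of one lane: within 12 mm of its centreline, within 7 degrees of lying along and flat on the rails, lower end within 25 mm of the front stop (x of scoop_handle_end in the frame of tray between -0.15 and 0.15 m and y of scoop_handle_end in the frame of tray between -0.11 and 0.11 m and z of scoop_handle_end in the frame of tray between 0 and 0.06 m and x of scoop_front in the frame of tray between -0.15 and 0.15 m and y of scoop_front in the frame of tray between -0.11 and 0.11 m and z of scoop_front in the frame of tray between 0 and 0.06 m and linear speed of scoop below 0.03 m/s and (y of baguette in the frame of deck between -0.1 and -0.076 m or y of baguette in the frame of deck between -0.012 and 0.012 m or y of baguette in the frame of deck between 0.076 and 0.1 m) and x of baguette in the frame of deck between -0.035 and 0.006 m and z of baguette in the frame of deck between -0.006 and 0.008 m and angle between the x axis of baguette and the x axis of deck, either way round below 0.12 rad and angle between the z axis of baguette and the z axis of deck, either way round below 0.12 rad and angle between baguette's own z axis and vertical below 1.2 rad and linear speed of baguette below 0.02 m/s and contact force between baguette and the fingers below 0.1 N); the robot touches nothing.
It fails at once if another bread (either dark loaf or the roll) is moved more than 25 mm (distance of any of rye_a, rye_b, roll from where it was at the start of the episode above 0.025 m).
It fails at once if the baguette is pressed or thrown hard onto the rack (over 40 N) (contact force between baguette and rack above 40 N).
It fails at once if the robot bumps the rack hard (over 40 N), lamp tube included (contact force between rack and the arm above 40 N or contact force between rack and the fingers above 40 N).
It also fails if it takes over 67 s, if anything falls off the work surface, if the arm or the gripper's body presses on something with over 40 N, if the wrist force passes 120 N, or if a joint passes its speed limit or range.

## Working session

There is one attempt and no reset: what is moved stays moved. The work goes in short steps, Python scripts to look and compute and a tool call to move; the robot and the scene stay as the last step left them, time stands still between calls to the robot, and variables do not carry over. Pictures are saved under pics/ and viewed, at most 11 in all, crops included, and the job is handed in when it is done.

Besides the shell and the picture viewer there is one more tool, called by a JSON object that holds its "name" and its "arguments". servo_tool: Moves the arm, as the interface text tells. Its arguments: {"type":"object","properties":{"moves":{"type":"array"},"force":{"type":"number"}},"required":["moves"]}

```bash
mkdir -p pics; cat > h.py <<'E'
import numpy as np, cv2
from rig import readout, imaging, manip
def save(name,f):
    s=readout.get_state(); im,d=imaging.get_image(name)
    cv2.imwrite(f'pics/{f}.png',im[:,:,::-1]); np.save(f'pics/{f}_d.npy',d); np.save(f'pics/{f}_im.npy',im)
    c=imaging.calibration(name); np.save(f'pics/{f}_c.npy',{'c':c,'s':s},allow_pickle=True)
def cloud(f):
    d=np.load(f'pics/{f}_d.npy'); m=np.load(f'pics/{f}_c.npy',allow_pickle=True).item(); c=m['c'];K=np.array(c['intrinsics'])
    v,u=np.mgrid[:d.shape[0],:d.shape[1]]
    P=np.stack([(u-K[0,2])/K[0,0]*d,(v-K[1,2])/K[1,1]*d,d],-1)
    if 'R' in c: W=(P-np.array(c['t']))@np.array(c['R'])
    else:
        T=np.array(c['hand_eye']); s=m['s']; w,x,y,z=s['ee_rot']
        from scipy.spatial.transform import Rotation as Ro
        W=(P@T[:3,:3].T+T[:3,3])@Ro.from_quat([x,y,z,w]).as_matrix().T+np.array(s['position'])
    W[d==0]=np.nan
    return W
E
python3 - <<'E'
from h import *
save('scene','sc');save('side','si');save('wrist','wr')
a=[np.load(f'pics/{f}_im.npy') for f in('sc','si')]
s=readout.get_state();print({k:np.round(v,3) for k,v in s.items()})
for f in('sc','si','wr'):
  W=cloud(f);print(f,np.nanmin(W,(0,1)),np.nanmax(W,(0,1)))
  if f!='wr':
    c=imaging.calibration(f=='sc' and 'scene' or 'side');print(-np.array(c['R']).T@c['t'])
E
```

```text
{'clock': np.float64(0.15), 'qpos': array([-0.121,  0.276,  1.506,  0.   ,  1.361, -0.121]), 'qd': array([ 0.001, -0.003, -0.003,  0.   ,  0.   ,  0.   ]), 'effort': array([ 1.0000e-03, -4.1714e+01, -2.4603e+01, -0.0000e+00,  8.0000e-03,
       -0.0000e+00]), 'position': array([0.575, 0.   , 0.303]), 'ee_rot': array([-0.001,  0.707,  0.707, -0.   ]), 'contact_force': array([ 0.506, -0.765,  0.687]), 'moment': array([ 0.036,  0.01 , -0.04 ]), 'gripper_force': np.float64(0.0), 'width': np.float64(0.085)}
sc [-1.7232757  -1.19563727 -0.76238423] [0.95426322 2.0867387  0.67124759]
[ 1.54093419 -0.23414118  0.89629628]
si [-0.20480719 -0.75086691 -0.7562061 ] [1.57727109 2.08929336 0.7247142 ]
[-0.06517036 -0.91383734  0.85137264]
wr [ 0.22129866 -0.33839885 -0.00268088] [0.92762858 0.17153354 0.32818561]
```

View pics/sc.png

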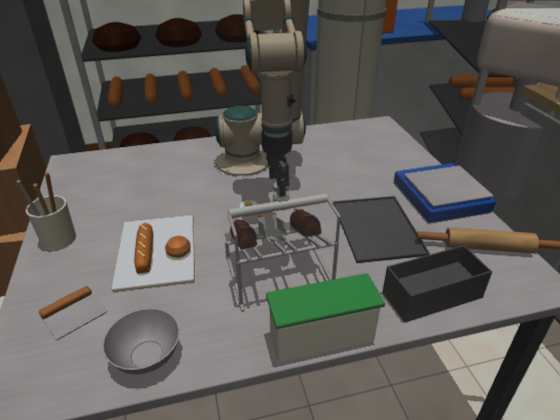

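View pics/si.png

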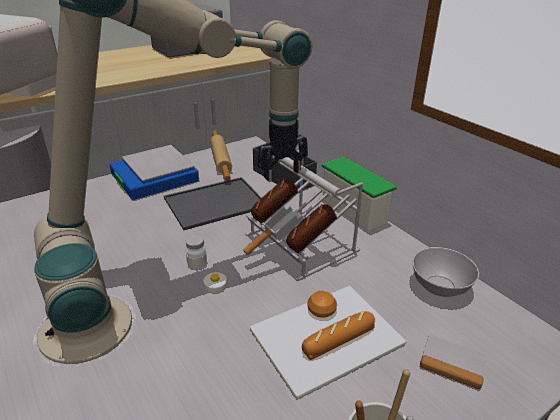

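The middle lane holds the scoop, with a rye loaf on each side. The tray is on the robot's left (+y) and the board on its right. Next I'll build an orthographic map from the fused clouds.

```bash
cat >> h.py <<'E'
def ortho(fs,x0,x1,y0,y1,r,zmax=1):
    H=int((x1-x0)/r);Wd=int((y1-y0)/r);o=np.zeros((H,Wd,3),np.uint8);zb=np.full((H,Wd),-9.)
    for f in fs:
        W=cloud(f).reshape(-1,3);C=np.load(f'pics/{f}_im.npy').reshape(-1,3)
        ok=np.isfinite(W[:,0])&(W[:,2]<zmax);W=W[ok];C=C[ok]
        i=((x1-W[:,0])/r).astype(int);j=((y1-W[:,1])/r).astype(int)
        k=(i>=0)&(i<H)&(j>=0)&(j<Wd);W,C,i,j=W[k],C[k],i[k],j[k]
        s=np.argsort(W[:,2]);i,j,W,C=i[s],j[s],W[s],C[s]
        m=W[:,2]>=zb[i,j]; o[i[m],j[m]]=C[m];zb[i[m],j[m]]=W[m,2]
    return o,zb
E
python3 - <<'E'
from h import *
o,z=ortho(['sc','si','wr'],.2,.9,-.5,.45,.0025,.30)
o=cv2.resize(o,None,fx=2,fy=2,interpolation=cv2.INTER_NEAREST)
cv2.imwrite('pics/ortho.png',o[:,:,::-1])
for n,f in(('side','si'),('scene','sc')):
  W=cloud(f);px={'si':[(365,184),(282,158),(303,268),(250,215),(268,238),(312,343),(370,320),(251,333),(350,289),(404,340),(300,388),(321,300)],'sc':[(235,210),(322,203),(118,282),(136,222),(195,217),(195,276),(145,230),(145,265)]}[f]
  for p in px: print(f,p,W[p[1],p[0]].round(3))
E
```

```text
si (365, 184) [ 0.865 -0.033  0.144]
si (282, 158) [ 0.565 -0.011  0.306]
si (303, 268) [ 0.543 -0.149  0.038]
si (250, 215) [0.587 0.203 0.001]
si (268, 238) [0.567 0.062 0.001]
si (312, 343) [ 0.393 -0.381  0.056]
si (370, 320) [ 0.549 -0.399  0.052]
si (251, 333) [ 0.322 -0.239  0.003]
si (350, 289) [ 0.61  -0.267  0.018]
si (404, 340) [ 0.598 -0.467  0.017]
si (300, 388) [ 0.321 -0.436  0.018]
si (321, 300) [ 0.491 -0.29   0.06 ]
sc (235, 210) [ 0.656 -0.125  0.248]
sc (322, 203) [0.356 0.213 0.003]
sc (118, 282) [ 0.587 -0.449  0.016]
sc (136, 222) [ 0.324 -0.403  0.016]
sc (195, 217) [ 0.32  -0.217 -0.001]
sc (195, 276) [ 0.602 -0.244  0.002]
sc (145, 230) [ 0.433 -0.368  0.062]
sc (145, 265) [ 0.569 -0.373  0.045]
```

View pics/ortho.png

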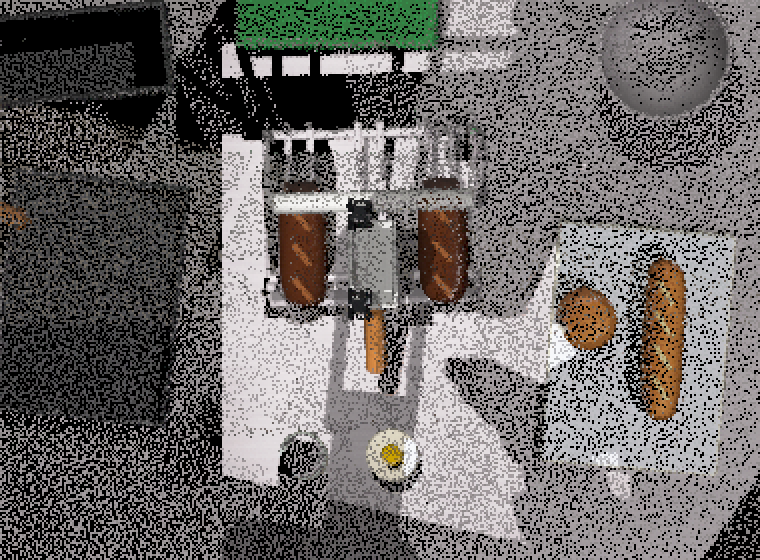

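View pics/wr.png

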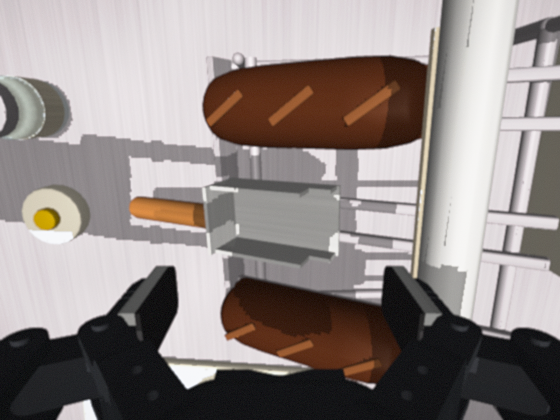

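Ortho map: the scoop handle is at columns 375, rows 310–373, which gives about x 0.434–0.51, y −0.019. The rye loaves are at columns 303 and 443, the baguette at (663, 340), and the tray is partly visible on the left with its right edge near column 165–185. I'll fit each of these precisely now.

```bash
python3 - <<'E'
from h import *
from scipy.optimize import least_squares
A=np.concatenate([cloud(f).reshape(-1,3) for f in('sc','si','wr')]);C=np.concatenate([np.load(f'pics/{f}_im.npy').reshape(-1,3) for f in('sc','si','wr')]).astype(int)
src=np.repeat([0,1,2],420*560)
def box(a,x0,x1,y0,y1,z0,z1):
    return (a[:,0]>x0)&(a[:,0]<x1)&(a[:,1]>y0)&(a[:,1]<y1)&(a[:,2]>z0)&(a[:,2]<z1)
# tube: points above z .215, x .6-.7
m=box(A,.59,.72,-.145,.11,.21,.27)&(C.min(1)>60)
for k in(0,1,2):
    P=A[m&(src==k)]
    if len(P)<50: print('tube',k,len(P));continue
    def res(p): # axis (x0+a*y, z0+b*y)
        return np.hypot((P[:,0]-p[0]-p[1]*P[:,1])*np.cos(p[1]),P[:,2]-p[2]-p[3]*P[:,1])-.012
    r=least_squares(res,[.645,0,.235,0],loss='soft_l1',f_scale=.002);print('tube',k,len(P),r.x.round(4),np.median(abs(r.fun)).round(4))
# rye
for y0,y1 in((.02,.13),(-.16,-.05)):
  for k in(0,1,2):
    m=box(A,.48,.72,y0,y1,.09,.21)&(C[:,0]-C[:,2]>15)&(C[:,0]<190)&(src==k);P=A[m]
    if len(P)<100: continue
    u,s,v=np.linalg.svd(P-P.mean(0),full_matrices=False);d=v[0]*np.sign(v[0,0])
    (c,(w,h),an)=cv2.minAreaRect(P[:,:2].astype(np.float32)*1000);print('rye',k,len(P),P.mean(0).round(3),d.round(3),np.round(c,1),w,h,an)
# handle
for k in(0,1,2):
    m=box(A,.38,.535,-.06,.03,.03,.2)&(C[:,0]-C[:,2]>60)&(src==k);P=A[m]
    if len(P)<30: print(k,len(P));continue
    def res(p):
        d=np.array([1,p[1],p[3]]);d/=np.linalg.norm(d);q=P-[.47,p[0],p[2]];return np.linalg.norm(q-np.outer(q@d,d),axis=1)-.011
    r=least_squares(res,[-.02,0,.09,.4],loss='soft_l1',f_scale=.002);print('handle@x.47 y,dy,z,dz',k,len(P),r.x.round(4),np.median(abs(r.fun)).round(4),P[:,0].min(),P[:,0].max(),P[:,2].min())
# baguette
for k in(0,1,2):
    m=box(A,.33,.62,-.45,-.33,.022,.075)&(C[:,0]-C[:,2]>50)&(src==k);P=A[m]
    if len(P)<50: continue
    (c,(w,h),an)=cv2.minAreaRect(P[:,:2].astype(np.float32)*1000);print('bag',k,len(P),np.round(c,1),w,h,an,np.percentile(P[:,2],99))
    m=box(A,.33,.62,-.34,-.24,.022,.075)&(C[:,0]-C[:,2]>50)&(src==k);P=A[m]
    if len(P)>50:print('roll',k,(P.min(0)+P.max(0))/2,np.ptp(P,0))
# tray : dark pts
for k in(0,1):
    m=box(A,.3,.75,.17,.5,-.01,.03)&(C.max(1)<75)&(src==k);P=A[m]
    print('tray',k,len(P),P.min(0).round(3),P.max(0).round(3))
    b=np.zeros((500,400),np.uint8);b[((P[:,0]-.3)*1000).astype(int),((P[:,1]-.15)*1000).astype(int)]=255
    b=cv2.morphologyEx(cv2.morphologyEx(b,cv2.MORPH_CLOSE,np.ones((13,13))),cv2.MORPH_OPEN,np.ones((15,15)))
    n,l,st,ce=cv2.connectedComponentsWithStats(b);i=1+np.argmax(st[1:,4]);yy,xx=np.where(l==i)
    (c,wh,an)=cv2.minAreaRect(np.stack([xx,yy],1).astype(np.float32));print('tray rect: x,y',c[1]/1000+.3,c[0]/1000+.15,wh,an)
E
```

```text
tube 0 983 [ 0.6476 -0.0335  0.2377  0.0063] 0.0011
tube 1 646 [ 0.6476 -0.0365  0.2369 -0.0026] 0.0013
tube 2 23024 [ 0.6479 -0.022   0.2368 -0.0025] 0.0005
rye 0 268 [0.621 0.067 0.158] [0.963 0.106 0.247] [600.5  66.2] 144.98532104492188 38.77540588378906 7.4887542724609375
rye 1 860 [0.584 0.057 0.14 ] [0.903 0.009 0.43 ] [591.5  64.5] 152.95526123046875 50.57048797607422 1.4456942081451416
rye 2 17878 [0.597 0.074 0.153] [0.909 0.025 0.416] [592.2  72.8] 143.92359924316406 55.247276306152344 2.115962028503418
rye 0 247 [ 0.633 -0.104  0.16 ] [0.975 0.061 0.212] [ 605.5 -104. ] 143.61634826660156 38.65964889526367 2.7027671337127686
rye 1 1030 [ 0.587 -0.118  0.14 ] [0.9   0.003 0.436] [ 595.2 -110. ] 50.727474212646484 148.4615478515625 89.92549896240234
rye 2 11702 [ 0.597 -0.09   0.147] [0.897 0.026 0.441] [592.  -98.9] 134.73077392578125 50.92625427246094 1.4644749164581299
0 4
handle@x.47 y,dy,z,dz 1 182 [-0.0285  0.0702  0.0895  0.5061] 0.0019 0.4339178629311116 0.5164001795218247 0.05534551554463642
handle@x.47 y,dy,z,dz 2 1536 [-0.0131  0.0159  0.0906  0.4962] 0.0018 0.43402975889299567 0.5129611605670118 0.06017364635051908
bag 0 642 [ 482.8 -376.3] 43.48075485229492 189.6224365234375 85.88282775878906 0.06554245105770831
roll 0 [ 0.50975238 -0.280848    0.05128925] [0.06038055 0.06672195 0.03206352]
bag 1 1555 [ 471.  -383.9] 39.99375915527344 192.34518432617188 86.2211685180664 0.06502345024670035
roll 1 [ 0.49479945 -0.28839372  0.04628307] [0.06304163 0.06361633 0.04145373]
tray 0 3871 [ 0.368  0.213 -0.002] [0.691 0.499 0.03 ]
tray rect: x,y 0.5279599914550781 0.3385498199462891 (220.25689697265625, 306.34613037109375) 6.225829124450684
tray 1 510 [ 0.31   0.218 -0.002] [0.686 0.5   0.03 ]
tray rect: x,y 0.6265000000000001 0.42800000000000005 (21.0, 20.0) 90.0
```

```bash
python3 - <<'E'
from h import *
from scipy.optimize import least_squares
for f in('si','wr'):
    W=cloud(f).reshape(-1,3);C=np.load(f'pics/{f}_im.npy').reshape(-1,3).astype(int)
    m=(W[:,0]>.38)&(W[:,0]<.525)&(abs(W[:,1]+.015)<.045)&(W[:,2]>.03)&(W[:,2]<.2)&(C[:,0]-C[:,2]>60);P=W[m]
    def res(p):
        d=np.array([1,p[1],p[3]]);d/=np.linalg.norm(d);q=P-[.47,p[0],p[2]];return np.linalg.norm(q-np.outer(q@d,d),axis=1)-.011
    r=least_squares(res,[-.02,0,.065,.488],loss='soft_l1',f_scale=.002);print(f,r.x.round(4),np.median(abs(r.fun)))
# scoop bowl floor & rails seen by wrist: points near deck plane
W=cloud('wr');o=np.array([.638,-.015,.12]);ya=.026;a=np.radians(26)
X=np.array([np.cos(a)*np.cos(ya),np.cos(a)*np.sin(ya),np.sin(a)]);Y=np.array([-np.sin(ya),np.cos(ya),0]);Z=np.cross(X,Y)
D=(W-o)@np.stack([X,Y,Z],1);
for lo,hi in((.075,.12),(.03,.055),(-.02,.03)):
  m=(abs(D[...,2])<.006)&(D[...,0]>lo)&(D[...,0]<hi);h,e=np.histogram(D[m][:,1],np.arange(-.14,.14,.004));print(lo,[(round(e[i]*1000),int(h[i])) for i in range(len(h)) if h[i]>20], np.median(D[m][:,2]))
m=(D[...,0]>-.13)&(D[...,0]<-.01)&(D[...,2]>.03)&(D[...,2]<.05)&(abs(D[...,1])<.045)
print('bowl wall tops y',np.histogram(D[m][:,1],np.arange(-.045,.046,.005)))
E
```

```text
si [-0.0195  0.0373  0.0702  0.4902] 0.001612992219493457
wr [-0.0186  0.0282  0.0693  0.489 ] 0.00030773818394014187
0.075 [(-72, 204), (-20, 30), (-16, 367), (-12, 522), (8, 44), (12, 406), (16, 510), (68, 81), (72, 400), (76, 351), (96, 106), (100, 386), (104, 285), (124, 70), (128, 83)] 0.00017617181905309632
0.03 [(-16, 60), (-12, 88), (12, 66), (16, 85)] 0.00019957038019663485
-0.02 [(-72, 73), (-68, 24), (-28, 23), (-24, 23), (-20, 58), (-16, 309), (-12, 427), (-8, 26), (-4, 31), (0, 26), (4, 24), (8, 67), (12, 339), (16, 410), (20, 26), (24, 26)] 0.0003564555951974431
bowl wall tops y (array([  0,   0,   0, 456, 251,  71,  64,  87, 120, 131, 131,  90,  75,
        81, 492, 122,   0,   0]), array([-4.50000000e-02, -4.00000000e-02, -3.50000000e-02, -3.00000000e-02,
       -2.50000000e-02, -2.00000000e-02, -1.50000000e-02, -1.00000000e-02,
       -5.00000000e-03, -2.08166817e-17,  5.00000000e-03,  1.00000000e-02,
        1.50000000e-02,  2.00000000e-02,  2.50000000e-02,  3.00000000e-02,
        3.50000000e-02,  4.00000000e-02,  4.50000000e-02]))
```

```bash
cat >> h.py <<'E'
from scipy.spatial.transform import Rotation as Ro
def frame(o,ya,pitch=0): # returns matrix cols X,Y,Z ; pitch = slope up
    R=Ro.from_euler('z',ya).as_matrix()@Ro.from_euler('y',-pitch).as_matrix(); return R,np.array(o)
DR,DO=frame([.638,-.0128,.12],.026,np.radians(26))
def tool(R): return np.stack([-R[:,0],R[:,1],-R[:,2]],1)
def plan(p,R,n=None,grasp=True):
    """p target of grasp point (world)"""
    s=readout.get_state();w,x,y,z=s['ee_rot'];R0=Ro.from_quat([x,y,z,w]);p0=np.array(s['position']);p=np.array(p,float)
    if grasp:p=p-R[:,2]*manip.pinch_z
    rv=(R0.inv()*Ro.from_matrix(R)).as_rotvec();d=p-p0
    m=max(int(np.ceil(max(np.linalg.norm(d)/.048,np.abs(rv).max()/.098))),1);n=n or m
    print('n',n,'TCP goal',p.round(4),'rotvec',rv.round(3),'total tool d(mm)',(R0.inv().apply(d)*1000).round(1))
    for i in range(n):
        Ri=R0*Ro.from_rotvec(rv*i/n);print('dp',(Ri.inv().apply(d/n)/.2).round(3).tolist(),'rot',(rv/n/.1).round(2).tolist())
def deck(x,y,z): return DO+DR@np.array([x,y,z])
E
python3 - <<'E'
from h import *
g=deck(-.157,0,.028);print(g,manip.pinch_z)
plan(deck(-.157,0,.12),tool(DR))
E
```

```text
[ 0.48466678 -0.01678756  0.07634196] 0.0539
n 16 TCP goal [ 0.4207 -0.0185  0.2075] rotvec [-0.363 -0.354 -1.567] total tool d(mm) [ -18.5 -153.9   96. ]
dp [-0.006, -0.048, 0.03] rot [-0.23, -0.22, -0.98]
dp [-0.0, -0.049, 0.029] rot [-0.23, -0.22, -0.98]
dp [0.005, -0.049, 0.028] rot [-0.23, -0.22, -0.98]
dp [0.011, -0.049, 0.026] rot [-0.23, -0.22, -0.98]
dp [0.016, -0.049, 0.025] rot [-0.23, -0.22, -0.98]
dp [0.021, -0.047, 0.024] rot [-0.23, -0.22, -0.98]
dp [0.026, -0.046, 0.022] rot [-0.23, -0.22, -0.98]
dp [0.031, -0.043, 0.02] rot [-0.23, -0.22, -0.98]
dp [0.036, -0.04, 0.019] rot [-0.23, -0.22, -0.98]
dp [0.04, -0.037, 0.017] rot [-0.23, -0.22, -0.98]
dp [0.044, -0.033, 0.015] rot [-0.23, -0.22, -0.98]
dp [0.047, -0.029, 0.014] rot [-0.23, -0.22, -0.98]
dp [0.05, -0.025, 0.012] rot [-0.23, -0.22, -0.98]
dp [0.052, -0.02, 0.01] rot [-0.23, -0.22, -0.98]
dp [0.054, -0.015, 0.009] rot [-0.23, -0.22, -0.98]
dp [0.056, -0.01, 0.007] rot [-0.23, -0.22, -0.98]
```

{"name": "servo_tool", "arguments": {"moves": [{"dp":[0,-0.2,0],"delta_rot":[0,0,0],"fingers":1},{"dp":[0,-0.24,0],"delta_rot":[0,0,-1],"fingers":1},{"dp":[0,-0.22,0],"delta_rot":[0,0,-1],"fingers":1},{"dp":[0,0,0],"delta_rot":[0,0,-1],"fingers":1},{"dp":[0,0,0],"delta_rot":[0,0,-1],"fingers":1}]}}

```text
clock: 0.65
position: [0.4415, -0.0043, 0.304]
ee_rot: [0.0, 0.551, 0.835, 0.0]
contact_force: [-0.2, 0.7, 0.1]
width: 0.0856
gripper_force: 0.0
```

{"name": "servo_tool", "arguments": {"moves": [{"dp":[0,0,0],"delta_rot":[0,0,-1],"fingers":1},{"dp":[0,0,0],"delta_rot":[0,0,-1],"fingers":1},{"dp":[0,0,0],"delta_rot":[0,0,-1],"fingers":1},{"dp":[0,0,0],"delta_rot":[0,0,-1],"fingers":1},{"dp":[0,0,0],"delta_rot":[0,0,-1],"fingers":1}]}}

```text
clock: 1.15
position: [0.443, -0.0044, 0.3037]
ee_rot: [-0.0, 0.327, 0.945, -0.0]
contact_force: [-0.4, 0.2, 0.6]
width: 0.0853
gripper_force: 0.0
```

{"name": "servo_tool", "arguments": {"moves": [{"dp":[0,0,0],"delta_rot":[0,0,-1],"fingers":1},{"dp":[0,0,0],"delta_rot":[0,0,-1],"fingers":1},{"dp":[0,0,0],"delta_rot":[0,0,-1],"fingers":1},{"dp":[0,0,0],"delta_rot":[0,0,-1],"fingers":1},{"dp":[0,0,0],"delta_rot":[0,0,-1],"fingers":1}]}}

```text
clock: 1.65
position: [0.443, -0.0044, 0.3037]
ee_rot: [-0.0, 0.083, 0.997, 0.0]
contact_force: [0.6, -0.6, 0.2]
width: 0.0856
gripper_force: 0.0
```

```bash
python3 - <<'E'
from h import *
print(readout.get_state()['qpos'].round(3) if hasattr(readout.get_state()['qpos'],'round') else readout.get_state()['qpos'])
plan(deck(-.157,0,.09),tool(DR))
E
```

```text
[-0.167  0.075  1.762  0.     1.305 -1.571]
n 5 TCP goal [ 0.4339 -0.0181  0.1805] rotvec [-0.044 -0.453 -0.189] total tool d(mm) [  6.7 -15.1 123.2]
dp [0.007, -0.015, 0.123] rot [-0.09, -0.91, -0.38]
dp [0.018, -0.016, 0.122] rot [-0.09, -0.91, -0.38]
dp [0.03, -0.016, 0.12] rot [-0.09, -0.91, -0.38]
dp [0.041, -0.015, 0.116] rot [-0.09, -0.91, -0.38]
dp [0.052, -0.015, 0.112] rot [-0.09, -0.91, -0.38]
```

{"name": "servo_tool", "arguments": {"moves": [{"dp":[0.007,-0.015,0.123],"delta_rot":[-0.09,-0.91,-0.38],"fingers":1},{"dp":[0.018,-0.016,0.122],"delta_rot":[-0.09,-0.91,-0.38],"fingers":1},{"dp":[0.03,-0.016,0.12],"delta_rot":[-0.09,-0.91,-0.38],"fingers":1},{"dp":[0.041,-0.015,0.116],"delta_rot":[-0.09,-0.91,-0.38],"fingers":1},{"dp":[0.052,-0.015,0.112],"delta_rot":[-0.09,-0.91,-0.38],"fingers":1}]}}

```text
clock: 2.15
position: [0.4338, -0.0171, 0.1821]
ee_rot: [0.224, -0.011, 0.975, 0.004]
contact_force: [1.3, 2.7, -0.1]
width: 0.0854
gripper_force: 0.0
```

```bash
python3 - <<'E'
from h import *
save('wrist','w2')
plan(deck(-.157,0,.028),tool(DR),4)
W=cloud('w2').reshape(-1,3);C=np.load('pics/w2_im.npy').reshape(-1,3).astype(int)
D=(W-DO)@DR
m=(D[:,0]<-.125)&(abs(D[:,1])<.03)&(D[:,2]>.02)&(D[:,2]<.06)&(C[:,0]-C[:,2]>60)
P=D[m];print(len(P),P.min(0),P.max(0),np.percentile(P,[2,50,98],axis=0))
E
```

```text
n 4 TCP goal [ 0.461  -0.0174  0.1248] rotvec [ 0.004 -0.013 -0.003] total tool d(mm) [-7.7 -2.5 61.1]
dp [-0.01, -0.003, 0.076] rot [0.01, -0.03, -0.01]
dp [-0.009, -0.003, 0.076] rot [0.01, -0.03, -0.01]
dp [-0.009, -0.003, 0.076] rot [0.01, -0.03, -0.01]
dp [-0.009, -0.003, 0.076] rot [0.01, -0.03, -0.01]
5257 [-0.20879661 -0.01174365  0.03002959] [-0.12501132  0.00859321  0.04095426] [[-0.20717755 -0.01097041  0.03277886]
 [-0.17026169 -0.00131383  0.03794822]
 [-0.12692651  0.00813393  0.04004154]]
```

{"name": "servo_tool", "arguments": {"moves": [{"dp":[-0.008,-0.003,0.08],"delta_rot":[0,0,0],"fingers":0.8},{"dp":[-0.008,-0.003,0.08],"delta_rot":[0,0,0],"fingers":0.7},{"dp":[-0.008,-0.003,0.08],"delta_rot":[0,0,0],"fingers":0.7},{"dp":[-0.008,-0.003,0.07],"delta_rot":[0,0,0],"fingers":0.7},{"dp":[0,0,0],"delta_rot":[0,0,0],"fingers":0.7}], "force": 80}}

```text
clock: 2.7
position: [0.4684, -0.0185, 0.1289]
ee_rot: [0.221, -0.009, 0.975, 0.005]
contact_force: [-0.1, 0.3, 0.0]
width: 0.0598
gripper_force: 0.0
```

{"name": "servo_tool", "arguments": {"moves": [{"dp":[0,0,0],"delta_rot":[0,0,0],"fingers":0},{"dp":[0,0,0],"delta_rot":[0,0,0],"fingers":0},{"dp":[0,0,0],"delta_rot":[0,0,0],"fingers":0},{"dp":[0,0,0],"delta_rot":[0,0,0],"fingers":0},{"dp":[0,0,0],"delta_rot":[0,0,0],"fingers":0}]}}

```text
clock: 3.2
position: [0.4674, -0.0186, 0.1303]
ee_rot: [0.223, -0.01, 0.975, 0.004]
contact_force: [-2.5, 0.9, 4.8]
width: 0.0199
gripper_force: 78.2
```

{"name": "servo_tool", "arguments": {"moves": [{"dp":[0,0,-0.06],"delta_rot":[0,0,0],"fingers":0},{"dp":[0,0,-0.12],"delta_rot":[0,0,0],"fingers":0},{"dp":[0,0,-0.15],"delta_rot":[0,0,0],"fingers":0},{"dp":[0,0,-0.15],"delta_rot":[0,0,0],"fingers":0},{"dp":[0,0,-0.12],"delta_rot":[0,0,0],"fingers":0}]}}

```text
clock: 3.7
position: [0.4141, -0.02, 0.2385]
ee_rot: [0.222, -0.01, 0.975, 0.004]
contact_force: [0.8, -0.1, -2.0]
width: 0.02
gripper_force: 78.9
```

```bash
python3 - <<'E'
from h import *
save('wrist','w3');save('side','s3')
T,_=frame([0,0,0],-.06)
plan([.484,.343,.14],tool(T),11)
E
```

```text
n 11 TCP goal [0.484  0.343  0.1939] rotvec [0.02  0.453 0.079] total tool d(mm) [-47.9 361.9  75.6]
dp [-0.022, 0.164, 0.034] rot [0.02, 0.41, 0.07]
dp [-0.022, 0.165, 0.033] rot [0.02, 0.41, 0.07]
dp [-0.022, 0.165, 0.032] rot [0.02, 0.41, 0.07]
dp [-0.022, 0.165, 0.031] rot [0.02, 0.41, 0.07]
dp [-0.022, 0.165, 0.029] rot [0.02, 0.41, 0.07]
dp [-0.022, 0.166, 0.028] rot [0.02, 0.41, 0.07]
dp [-0.022, 0.166, 0.027] rot [0.02, 0.41, 0.07]
dp [-0.022, 0.166, 0.026] rot [0.02, 0.41, 0.07]
dp [-0.022, 0.166, 0.025] rot [0.02, 0.41, 0.07]
dp [-0.022, 0.166, 0.023] rot [0.02, 0.41, 0.07]
dp [-0.022, 0.167, 0.022] rot [0.02, 0.41, 0.07]
```

View pics/s3.png

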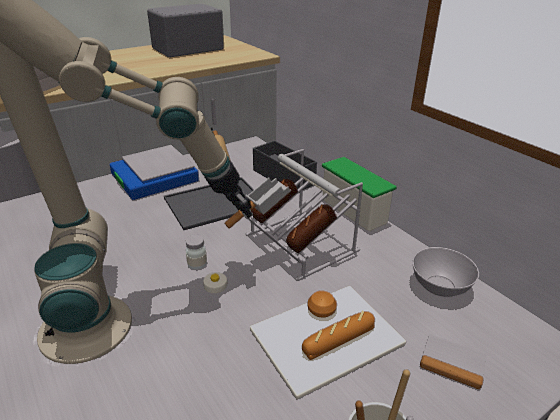

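{"name": "servo_tool", "arguments": {"moves": [{"dp":[0.05,0.1,-0.08],"delta_rot":[0,0,0],"fingers":0},{"dp":[0.05,0.18,-0.04],"delta_rot":[0,0,0],"fingers":0},{"dp":[0,0.22,0],"delta_rot":[0,0,0],"fingers":0},{"dp":[0,0.22,0],"delta_rot":[0,0,0],"fingers":0},{"dp":[0,0.22,0],"delta_rot":[0,0,0],"fingers":0}]}}

```text
clock: 4.3
position: [0.3826, 0.1582, 0.2497]
ee_rot: [0.221, -0.009, 0.975, 0.004]
contact_force: [1.4, -0.8, -2.2]
width: 0.0195
gripper_force: 79.2
```

```bash
python3 - <<'E'
from h import *
T,_=frame([0,0,0],-.06)
plan([.484,.343,.14],tool(T),5)
E
```

```text
n 5 TCP goal [0.484  0.343  0.1939] rotvec [0.021 0.444 0.078] total tool d(mm) [-70.6 182.5  96.2]
dp [-0.071, 0.183, 0.096] rot [0.04, 0.89, 0.16]
dp [-0.076, 0.184, 0.089] rot [0.04, 0.89, 0.16]
dp [-0.081, 0.186, 0.081] rot [0.04, 0.89, 0.16]
dp [-0.085, 0.187, 0.073] rot [0.04, 0.89, 0.16]
dp [-0.088, 0.189, 0.064] rot [0.04, 0.89, 0.16]
```

{"name": "servo_tool", "arguments": {"moves": [{"dp":[-0.02,0.22,0.01],"delta_rot":[0,0,0],"fingers":0},{"dp":[-0.05,0.22,0.05],"delta_rot":[0,0.5,0],"fingers":0},{"dp":[-0.09,0.2,0.09],"delta_rot":[0,0.9,0.3],"fingers":0},{"dp":[-0.1,0.18,0.09],"delta_rot":[0,1,0.3],"fingers":0},{"dp":[-0.1,0.09,0.09],"delta_rot":[0,1,0.2],"fingers":0}]}}

```text
clock: 4.8
position: [0.4714, 0.3434, 0.2114]
ee_rot: [0.051, 0.027, 0.998, 0.012]
contact_force: [-0.3, -1.6, -2.1]
width: 0.0194
gripper_force: 79.1
```

```bash
python3 - <<'E'
from h import *
save('wrist','w4');save('scene','s4')
T,_=frame([0,0,0],-.06)
plan([.484,.343,.06],tool(T),5)
for f in('s4','w4'):
  W=cloud(f).reshape(-1,3);C=np.load(f'pics/{f}_im.npy').reshape(-1,3).astype(int)
  m=(W[:,1]>.15)&(W[:,1]<.5)&(W[:,0]>.3)&(W[:,0]<.75)&(W[:,2]<.012)&(W[:,2]>-.01)&(C.max(1)<80);P=W[m];print(f,len(P),P.min(0).round(3),P.max(0).round(3))
E
python3 -c "
import cv2,numpy as np
a=[cv2.imread(f'pics/{f}.png') for f in('w4','s4')]
cv2.imwrite('pics/c4.png',np.hstack([cv2.resize(a[0],(400,300)),cv2.resize(a[1],(400,300))]))"
```

```text
n 5 TCP goal [0.484  0.343  0.1139] rotvec [0.024 0.102 0.002] total tool d(mm) [ 1.2 -0.9 94.7]
dp [0.001, -0.001, 0.095] rot [0.05, 0.2, 0.0]
dp [-0.001, -0.0, 0.095] rot [0.05, 0.2, 0.0]
dp [-0.003, 0.0, 0.095] rot [0.05, 0.2, 0.0]
dp [-0.005, 0.0, 0.095] rot [0.05, 0.2, 0.0]
dp [-0.006, 0.001, 0.094] rot [0.05, 0.2, 0.0]
s4 3794 [ 0.351  0.151 -0.001] [0.689 0.499 0.012]
w4 1921 [0.371 0.225 0.003] [0.616 0.46  0.012]
```

View pics/c4.png

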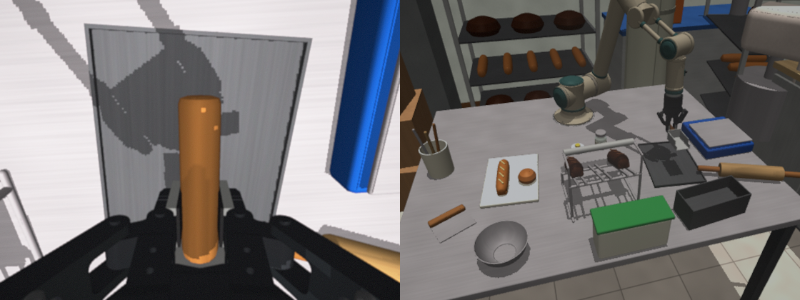

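The wrist picture shows the handle still gripped in line with the fingers, with the tray below it. I'll check the scoop's pitch from the handle axis.

```bash
python3 - <<'E'
from h import *
from scipy.optimize import least_squares
s=readout.get_state();w,x,y,z=s['ee_rot'];R=Ro.from_quat([x,y,z,w]).as_matrix();p=np.array(s['position'])
W=cloud('w4');C=np.load('pics/w4_im.npy').astype(int)
Q=(W-p)@R
m=(abs(Q[...,1])<.02)&(Q[...,2]>.02)&(Q[...,2]<.09)&(Q[...,0]>.015)&(Q[...,0]<.12)&(C[...,0]-C[...,2]>50);P=Q[m]
print(len(P),P.min(0),P.max(0))
def res(q):
    d=np.array([1,q[1],q[3]]);d/=np.linalg.norm(d);v=P-[0,q[0],q[2]];return np.linalg.norm(v-np.outer(v@d,d),axis=1)-.011
r=least_squares(res,[0,0,.057,0],loss='soft_l1',f_scale=.002);print(r.x.round(4),np.median(abs(r.fun)))
E
```

```text
7618 [ 0.0150175  -0.00914206  0.03872332] [0.06492351 0.01217669 0.0525269 ]
[ 0.0019 -0.0065  0.052   0.0025] 0.0003455139395141856
```

{"name": "servo_tool", "arguments": {"moves": [{"dp":[-0.01,0,0.12],"delta_rot":[0.05,0.3,0],"fingers":0},{"dp":[-0.02,0,0.15],"delta_rot":[0.05,0.3,0],"fingers":0},{"dp":[-0.02,0,0.15],"delta_rot":[0.05,0.25,0],"fingers":0},{"dp":[-0.02,0,0.09],"delta_rot":[0.05,0.15,0],"fingers":0},{"dp":[0,0,0],"delta_rot":[0,0,0],"fingers":0}]}}

```text
clock: 5.4
position: [0.4903, 0.3388, 0.1087]
ee_rot: [-0.0, 0.029, 1.0, 0.001]
contact_force: [0.0, -0.1, -1.0]
width: 0.02
gripper_force: 79.2
```

```bash
python3 - <<'E'
from h import *
T,_=frame([0,0,0],-.06)
plan([.49,.342,.087],tool(T),2,False)
E
```

```text
n 2 TCP goal [0.49  0.342 0.087] rotvec [ 0.001 -0.     0.002] total tool d(mm) [ 0.5  3.2 21.7]
dp [0.001, 0.008, 0.054] rot [0.01, -0.0, 0.01]
dp [0.001, 0.008, 0.054] rot [0.01, -0.0, 0.01]
```

{"name": "servo_tool", "arguments": {"moves": [{"dp":[0,0,0.04],"delta_rot":[0,0,0],"fingers":0},{"dp":[0,0,0.04],"delta_rot":[0,0,0],"fingers":0},{"dp":[0,0,0.025],"delta_rot":[0,0,0],"fingers":0},{"dp":[0,0,0.01],"delta_rot":[0,0,0],"fingers":0},{"dp":[0,0,0],"delta_rot":[0,0,0],"fingers":0}]}}

```text
clock: 5.9
position: [0.4915, 0.34, 0.0899]
ee_rot: [0.003, 0.028, 1.0, 0.002]
contact_force: [-0.1, 1.0, -1.8]
width: 0.0197
gripper_force: 79.2
```

{"name": "servo_tool", "arguments": {"moves": [{"dp":[0,0,0.015],"delta_rot":[0,0,0],"fingers":0},{"dp":[0,0,0.01],"delta_rot":[0,0,0],"fingers":0},{"dp":[0,0,0],"delta_rot":[0,0,0],"fingers":0}]}}

```text
clock: 6.2
position: [0.4914, 0.3404, 0.0872]
ee_rot: [0.003, 0.028, 1.0, 0.003]
contact_force: [-6.0, -1.1, 12.4]
width: 0.0197
gripper_force: 81.0
```

Contact is made (12 N), so I'll release. The open gripper clears the tray floor.

{"name": "servo_tool", "arguments": {"moves": [{"dp":[0,0,-0.01],"delta_rot":[0,0,0],"fingers":0.7},{"dp":[0,0,0],"delta_rot":[0,0,0],"fingers":0.7},{"dp":[0,0,0],"delta_rot":[0,0,0],"fingers":0.7},{"dp":[0,0,-0.1],"delta_rot":[0,0,0],"fingers":0.8},{"dp":[0,0,-0.2],"delta_rot":[0,0,0],"fingers":0.8}]}}

```text
clock: 6.7
position: [0.4895, 0.3386, 0.1439]
ee_rot: [-0.001, 0.029, 1.0, 0.0]
contact_force: [0.7, 0.9, -0.7]
width: 0.0682
gripper_force: 0.0
```

{"name": "servo_tool", "arguments": {"moves": [{"dp":[0,0,-0.22],"delta_rot":[0,0,0],"fingers":1},{"dp":[0,0,-0.22],"delta_rot":[0,0,0],"fingers":1},{"dp":[0,0,-0.22],"delta_rot":[0,0,0],"fingers":1},{"dp":[0,0,-0.1],"delta_rot":[0,0,0],"fingers":1}]}}

```text
clock: 7.1
position: [0.4916, 0.3396, 0.3032]
ee_rot: [0.006, 0.028, 1.0, 0.004]
contact_force: [1.1, -0.3, 0.7]
width: 0.0855
gripper_force: 0.0
```

```bash
python3 - <<'E'
from h import *
save('wrist','w5');print(readout.get_state()['position'])
o,z=ortho(['w5','sc'],.3,.75,.18,.5,.0025,.1)
o=cv2.resize(o,None,fx=2,fy=2,interpolation=cv2.INTER_NEAREST)
a=cv2.resize(cv2.imread('pics/w5.png'),(480,360))
cv2.imwrite('pics/c5.png',np.hstack([o[:,:,::-1],a]))
# handle end/tray edges
T,_=frame([0,0,0],-.03)
plan([.41,0,.30],tool(T),grasp=False)
E
```

```text
[0.49236966 0.34001189 0.30524206]
n 8 TCP goal [0.41 0.   0.3 ] rotvec [ 0.01   0.015 -0.027] total tool d(mm) [  63.  -344.2    0.6]
dp [0.039, -0.215, 0.0] rot [0.01, 0.02, -0.03]
dp [0.04, -0.215, 0.001] rot [0.01, 0.02, -0.03]
dp [0.041, -0.215, 0.001] rot [0.01, 0.02, -0.03]
dp [0.042, -0.215, 0.001] rot [0.01, 0.02, -0.03]
dp [0.042, -0.215, 0.002] rot [0.01, 0.02, -0.03]
dp [0.043, -0.214, 0.002] rot [0.01, 0.02, -0.03]
dp [0.044, -0.214, 0.003] rot [0.01, 0.02, -0.03]
dp [0.044, -0.214, 0.003] rot [0.01, 0.02, -0.03]
```

View pics/c5.png

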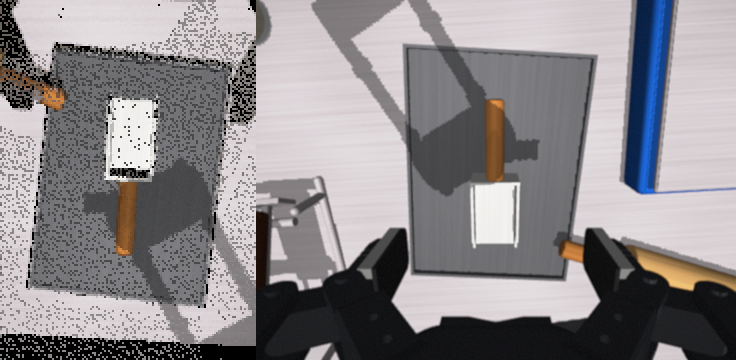

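The scoop lies flat, well inside the tray outline (bowl at (132, 138), handle end at (125, 252) in the map). Now I'll move to the baguette.

{"name": "servo_tool", "arguments": {"moves": [{"dp":[0.03,-0.24,0],"delta_rot":[0,0,0],"fingers":1},{"dp":[0.03,-0.24,0],"delta_rot":[0,0,0],"fingers":1},{"dp":[0.03,-0.24,0],"delta_rot":[0,0,0],"fingers":1},{"dp":[0.03,-0.24,0],"delta_rot":[0,0,0],"fingers":1},{"dp":[0.03,-0.24,0],"delta_rot":[0,0,0],"fingers":1}]}}

```text
clock: 7.65
position: [0.4459, 0.0994, 0.2964]
ee_rot: [0.003, 0.028, 1.0, 0.002]
contact_force: [1.1, -0.6, 0.2]
width: 0.0856
gripper_force: 0.0
```

{"name": "servo_tool", "arguments": {"moves": [{"dp":[0.01,-0.24,0],"delta_rot":[0,0,0],"fingers":1},{"dp":[0.01,-0.24,0],"delta_rot":[0,0,0],"fingers":1},{"dp":[0.01,-0.24,0],"delta_rot":[0,0,0],"fingers":1},{"dp":[0.01,-0.24,0],"delta_rot":[0,0,0],"fingers":1},{"dp":[0.01,-0.24,0],"delta_rot":[0,0,0],"fingers":1}]}}

```text
clock: 8.15
position: [0.4224, -0.1397, 0.2954]
ee_rot: [0.003, 0.029, 1.0, 0.003]
contact_force: [0.8, -0.6, -0.3]
width: 0.0853
gripper_force: 0.0
```

{"name": "servo_tool", "arguments": {"moves": [{"dp":[0,-0.24,0],"delta_rot":[0,0,0],"fingers":1},{"dp":[0,-0.24,0],"delta_rot":[0,0,0],"fingers":1},{"dp":[0,-0.24,0],"delta_rot":[0,0,0],"fingers":1},{"dp":[0,-0.24,0],"delta_rot":[0,0,0],"fingers":1},{"dp":[0,0,0],"delta_rot":[0,0,0],"fingers":1}]}}

```text
clock: 8.65
position: [0.4118, -0.3356, 0.2937]
ee_rot: [0.003, 0.031, 1.0, 0.001]
contact_force: [0.6, 0.4, -1.1]
width: 0.0853
gripper_force: 0.0
```

```bash
python3 - <<'E'
from h import *
save('wrist','w6')
W=cloud('w6');C=np.load('pics/w6_im.npy').astype(int)
for z0 in(.022,.035,.045):
  m=(W[...,0]>.33)&(W[...,0]<.62)&(W[...,1]>-.45)&(W[...,1]<-.335)&(W[...,2]>z0)&(W[...,2]<.075)&(C[...,0]-C[...,2]>40);P=W[m]
  (c,wh,an)=cv2.minAreaRect(P[:,:2].astype(np.float32)*1000);print(len(P),np.round(c,1),np.round(wh,1),an,np.percentile(P[:,2],99),P.min(0),P.max(0))
  u,s,v=np.linalg.svd(P-P.mean(0),full_matrices=False);print(P.mean(0),v[0])
s=readout.get_state();print(s['position'],s['ee_rot'])
E
```

```text
7593 [ 473.2 -377.8] [ 44.5 192.7] 86.49893188476562 0.06369467719429191 [ 0.37708721 -0.40299597  0.0299597 ] [ 0.56899205 -0.35275003  0.06468111]
[ 0.46298041 -0.37579651  0.05687735] [ 0.99792066 -0.06213858  0.0171216 ]
7583 [ 473.2 -377.8] [ 44.5 192.7] 86.49893188476562 0.06369474830900862 [ 0.37708721 -0.40299597  0.0367358 ] [ 0.56899205 -0.35275003  0.06468111]
[ 0.46308149 -0.37582247  0.05691116] [ 0.99797551 -0.06151481  0.01614934]
7517 [ 473.5 -377.8] [ 44.5 192. ] 86.49893188476562 0.0636952176661389 [ 0.37766876 -0.40299597  0.04500873] [ 0.56899205 -0.35275003  0.06468111]
[ 0.46364824 -0.37596004  0.05703015] [ 0.9981548  -0.05924307  0.01331364]
[ 0.41173325 -0.33241661  0.29361357] [0.00229679 0.03058115 0.99952585 0.00275636]
```

View pics/w6.png

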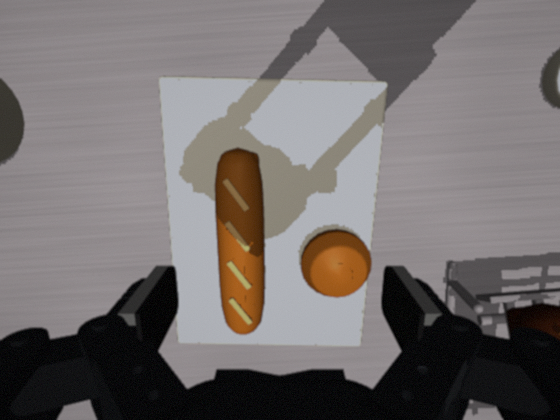

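Wrist view: baguette from (238, 150) to (242, 332), roll at (336, 263). I'll grip 18 mm to the robot side of the middle with a reduced opening, so the fingers stay clear of the roll.

```bash
python3 - <<'E'
from h import *
T,_=frame([0,0,0],-.061)
plan([.456,-.378,.12],tool(T))
E
```

```text
n 3 TCP goal [ 0.456  -0.378   0.1739] rotvec [ 0.006  0.004 -0.   ] total tool d(mm) [-46.4 -43.5 119.7]
dp [-0.077, -0.072, 0.199] rot [0.02, 0.01, -0.0]
dp [-0.078, -0.072, 0.199] rot [0.02, 0.01, -0.0]
dp [-0.078, -0.072, 0.2] rot [0.02, 0.01, -0.0]
```

{"name": "servo_tool", "arguments": {"moves": [{"dp":[-0.077,-0.072,0.18],"delta_rot":[0.03,0.02,0],"fingers":0.75},{"dp":[-0.078,-0.072,0.2],"delta_rot":[0.03,0.02,0],"fingers":0.75},{"dp":[-0.078,-0.072,0.2],"delta_rot":[0,0,0],"fingers":0.75},{"dp":[0,0,0],"delta_rot":[0,0,0],"fingers":0.75}], "force": 50}}

```text
clock: 9.1
position: [0.456, -0.3731, 0.1729]
ee_rot: [-0.003, 0.028, 1.0, 0.003]
contact_force: [-1.7, 1.2, -0.3]
width: 0.0644
gripper_force: 0.0
```

```bash
python3 - <<'E'
from h import *
T,_=frame([0,0,0],-.061)
save('wrist','w7')
W=cloud('w7');C=np.load('pics/w7_im.npy').astype(int)
m=(W[...,0]>.33)&(W[...,0]<.44)&(W[...,1]>-.45)&(W[...,1]<-.33)&(W[...,2]>.025)&(W[...,2]<.075)&(C[...,0]-C[...,2]>40);P=W[m]
for a in np.arange(.37,.44,.01):
  q=P[(P[:,0]>a)&(P[:,0]<a+.01)]
  if len(q)>20: print(round(a,3),np.percentile(q[:,1],[1,99]).round(4),q[:,1].min()/2+q[:,1].max()/2,q[:,2].max())
plan([.456,-.378,.04],tool(T),4)
E
```

```text
0.37 [-0.3832 -0.3647] -0.3740013706997402 0.05075573235434454
0.38 [-0.3899 -0.3567] -0.37344582085975475 0.0585368438109221
0.39 [-0.3923 -0.3549] -0.3737134360343279 0.05996630311855329
0.4 [-0.3945 -0.3539] -0.37432018926762944 0.06478040704786105
0.41 [-0.3954 -0.3533] -0.3745615609015258 0.06438498390792322
0.42 [-0.397  -0.3538] -0.3756258483476846 0.06463691457562039
0.43 [-0.3978 -0.3541] -0.3758373811654502 0.06370115510647811
n 4 TCP goal [ 0.456  -0.378   0.0939] rotvec [ 0.005 -0.004  0.005] total tool d(mm) [-0.6 -5.2 81.9]
dp [-0.001, -0.007, 0.102] rot [0.01, -0.01, 0.01]
dp [-0.001, -0.006, 0.102] rot [0.01, -0.01, 0.01]
dp [-0.001, -0.006, 0.102] rot [0.01, -0.01, 0.01]
dp [-0.0, -0.006, 0.102] rot [0.01, -0.01, 0.01]
```

{"name": "servo_tool", "arguments": {"moves": [{"dp":[0,-0.012,0.12],"delta_rot":[0,0,0],"fingers":0.75},{"dp":[0,-0.006,0.12],"delta_rot":[0,0,0],"fingers":0.75},{"dp":[0,-0.004,0.11],"delta_rot":[0,0,0],"fingers":0.75},{"dp":[0,0,0.06],"delta_rot":[0,0,0],"fingers":0.75},{"dp":[0,0,0],"delta_rot":[0,0,0],"fingers":0.75}]}}

```text
clock: 9.65
position: [0.4562, -0.3785, 0.0972]
ee_rot: [0.0, 0.028, 1.0, 0.0]
contact_force: [-1.0, 0.2, 0.8]
width: 0.0641
gripper_force: 0.0
```

{"name": "servo_tool", "arguments": {"moves": [{"dp":[0,0,0],"delta_rot":[0,0,0],"fingers":0.3},{"dp":[0,0,0],"delta_rot":[0,0,0],"fingers":0.3},{"dp":[0,0,0],"delta_rot":[0,0,0],"fingers":0.3},{"dp":[0,0,0],"delta_rot":[0,0,0],"fingers":0.3}]}}

```text
clock: 10.05
position: [0.4573, -0.38, 0.0991]
ee_rot: [0.002, 0.028, 1.0, -0.001]
contact_force: [0.3, 2.0, 6.8]
width: 0.047
gripper_force: 54.6
```

Gripped at 47 mm width. Now I'll lift.

{"name": "servo_tool", "arguments": {"moves": [{"dp":[0,0,-0.06],"delta_rot":[0,0,0],"fingers":0.3},{"dp":[0,0,-0.15],"delta_rot":[0,0,0],"fingers":0.3},{"dp":[0,0,-0.2],"delta_rot":[0,0,0],"fingers":0.3},{"dp":[0.05,0,-0.22],"delta_rot":[0,0,0],"fingers":0.3},{"dp":[0.05,0,-0.2],"delta_rot":[0,0,0],"fingers":0.3}]}}

```text
clock: 10.55
position: [0.4361, -0.3783, 0.2655]
ee_rot: [0.001, 0.028, 1.0, -0.001]
contact_force: [0.4, -1.0, -2.2]
width: 0.0473
gripper_force: 53.4
```

```bash
cat >> h.py <<'E'
def bag(f):
    m=np.load(f'pics/{f}_c.npy',allow_pickle=True).item();s=m['s'];w,x,y,z=s['ee_rot'];R=Ro.from_quat([x,y,z,w]).as_matrix()
    Q=(cloud(f)-np.array(s['position']))@R;C=np.load(f'pics/{f}_im.npy').astype(int)
    k=(abs(Q[...,1])<.05)&(Q[...,2]>.02)&(Q[...,2]<.1)&(Q[...,0]>.02)&(Q[...,0]<.12)&(C[...,0]-C[...,2]>40);P=Q[k]
    print('bag in tool',len(P),P.min(0).round(4),P.max(0).round(4))
    for a in np.arange(.02,.09,.01):
        q=P[(P[:,0]>a)&(P[:,0]<a+.01)]
        if len(q)>30: print(round(a,2),'y',np.percentile(q[:,1],[1,99]).round(4),(np.percentile(q[:,1],[1,99]).mean()).round(4),'ztop',np.percentile(q[:,2],2).round(4))
def bagplan(x,z,y=0,off=(-.017,0,.084),n=None):
    R=tool(DR);plan(deck(x,y,z)-R@np.array(off),R,n,False)
E
python3 - <<'E'
from h import *
save('wrist','w8');bag('w8')
W=cloud('sc').reshape(-1,3);m=(abs(W[:,0]-.33)<.05)&(W[:,1]<.12)&(W[:,1]>-.09)&(W[:,2]>.01)&(W[:,2]<.15);print('jars',W[m].min(0),W[m].max(0))
W=cloud('si').reshape(-1,3);m=(abs(W[:,0]-.33)<.05)&(W[:,1]<.12)&(W[:,1]>-.09)&(W[:,2]>.01)&(W[:,2]<.15);print('jars',W[m].min(0),W[m].max(0))
bagplan(-.15,.11)
E
```

```text
bag in tool 19160 [ 0.02   -0.0221  0.0339] [0.0811 0.023  0.0592]
0.02 y [-0.0213  0.0221] 0.0004 ztop 0.0362
0.03 y [-0.0211  0.0217] 0.0003 ztop 0.0354
0.04 y [-0.0208  0.0214] 0.0003 ztop 0.0353
0.05 y [-0.0197  0.0203] 0.0003 ztop 0.0355
0.06 y [-0.0179  0.0185] 0.0003 ztop 0.0401
0.07 y [-0.0145  0.0153] 0.0004 ztop 0.0432
jars [ 0.29694818 -0.06639288  0.01971198] [0.36275649 0.10032354 0.08945634]
jars [ 0.2971004  -0.0751794   0.01011858] [0.36035811 0.0943496  0.09040272]
n 8 TCP goal [ 0.4029 -0.0189  0.2212] rotvec [-0.029 -0.445 -0.079] total tool d(mm) [ 54.3 359.3  47.4]
dp [0.034, 0.225, 0.03] rot [-0.04, -0.56, -0.1]
dp [0.033, 0.225, 0.029] rot [-0.04, -0.56, -0.1]
dp [0.033, 0.225, 0.028] rot [-0.04, -0.56, -0.1]
dp [0.032, 0.225, 0.027] rot [-0.04, -0.56, -0.1]
dp [0.031, 0.225, 0.026] rot [-0.04, -0.56, -0.1]
dp [0.03, 0.226, 0.025] rot [-0.04, -0.56, -0.1]
dp [0.029, 0.226, 0.024] rot [-0.04, -0.56, -0.1]
dp [0.029, 0.226, 0.023] rot [-0.04, -0.56, -0.1]
```

{"name": "servo_tool", "arguments": {"moves": [{"dp":[0.04,0.1,0.01],"delta_rot":[-0.04,-0.6,-0.1],"fingers":0.3},{"dp":[0.04,0.2,0.02],"delta_rot":[-0.04,-0.6,-0.1],"fingers":0.3},{"dp":[0.04,0.22,0.02],"delta_rot":[-0.04,-0.6,-0.1],"fingers":0.3},{"dp":[0.03,0.22,0.02],"delta_rot":[-0.04,-0.6,-0.1],"fingers":0.3},{"dp":[0.03,0.22,0.02],"delta_rot":[-0.04,-0.6,-0.1],"fingers":0.3}]}}

```text
clock: 11.1
position: [0.4086, -0.1834, 0.2425]
ee_rot: [0.151, 0.003, 0.988, 0.005]
contact_force: [0.9, 1.1, -3.1]
width: 0.0469
gripper_force: 53.4
```

```bash
sed -i 's/off=(-.017,0,.084)/off=(-.0185,0,.082)/' h.py; python3 - <<'E'
from h import *
bagplan(-.15,.10,n=5)
E
```

```text
n 5 TCP goal [ 0.4068 -0.0188  0.2097] rotvec [-0.001 -0.15  -0.033] total tool d(mm) [ 12.8 164.2  32.2]
dp [0.013, 0.164, 0.032] rot [-0.0, -0.3, -0.07]
dp [0.013, 0.164, 0.032] rot [-0.0, -0.3, -0.07]
dp [0.013, 0.164, 0.032] rot [-0.0, -0.3, -0.07]
dp [0.012, 0.164, 0.031] rot [-0.0, -0.3, -0.07]
dp [0.012, 0.164, 0.031] rot [-0.0, -0.3, -0.07]
```

{"name": "servo_tool", "arguments": {"moves": [{"dp":[0.01,0.17,0.01],"delta_rot":[0,-0.4,-0.07],"fingers":0.3},{"dp":[0.01,0.19,0.02],"delta_rot":[0,-0.4,-0.07],"fingers":0.3},{"dp":[0.01,0.19,0.03],"delta_rot":[0,-0.4,-0.07],"fingers":0.3},{"dp":[0.01,0.15,0.04],"delta_rot":[0,-0.3,-0.07],"fingers":0.3},{"dp":[0.01,0.1,0.04],"delta_rot":[0,0,-0.05],"fingers":0.3}]}}

```text
clock: 11.6
position: [0.4077, -0.0225, 0.2134]
ee_rot: [0.223, -0.014, 0.975, 0.003]
contact_force: [0.3, -0.7, -2.5]
width: 0.047
gripper_force: 53.5
```

```bash
python3 - <<'E'
from h import *
save('side','s9');save('wrist','w9');bag('w9')
# re-measure middle-lane rails and stop from scene/side/wrist
bagplan(-.10,.03,n=5)
for f in('w9','s9'):
  D=(cloud(f)-DO)@DR
  for lo,hi in((-.11,-.06),(-.06,0),(.0,.12)):
    m=(abs(D[...,2])<.007)&(D[...,0]>lo)&(D[...,0]<hi)&(abs(D[...,1])<.05);h,e=np.histogram(D[m][:,1],np.arange(-.04,.042,.004));print(f,lo,[(round(e[i]*1000),int(h[i])) for i in range(len(h)) if h[i]>8])
E
```

```text
bag in tool 19163 [ 0.02   -0.0223  0.0349] [0.0808 0.023  0.0593]
0.02 y [-0.0215  0.0221] 0.0003 ztop 0.0367
0.03 y [-0.0214  0.0217] 0.0001 ztop 0.0359
0.04 y [-0.0209  0.0211] 0.0001 ztop 0.0359
0.05 y [-0.0197  0.02  ] 0.0001 ztop 0.036
0.06 y [-0.0181  0.0183] 0.0001 ztop 0.0406
0.07 y [-0.0147  0.0151] 0.0002 ztop 0.0439
n 5 TCP goal [ 0.4824 -0.0168  0.1687] rotvec [ 0.002 -0.006  0.004] total tool d(mm) [-48.6   2.8  72.1]
dp [-0.049, 0.003, 0.072] rot [0.0, -0.01, 0.01]
dp [-0.048, 0.003, 0.072] rot [0.0, -0.01, 0.01]
dp [-0.048, 0.003, 0.072] rot [0.0, -0.01, 0.01]
dp [-0.048, 0.003, 0.072] rot [0.0, -0.01, 0.01]
dp [-0.048, 0.003, 0.072] rot [0.0, -0.01, 0.01]
w9 -0.11 []
w9 -0.06 []
w9 0.0 []
s9 -0.11 [(-24, 15), (-20, 31), (-16, 13), (4, 15), (8, 33), (12, 10)]
s9 -0.06 [(-24, 12), (-20, 31), (-16, 20), (4, 20), (8, 23), (12, 19)]
s9 0.0 [(-24, 21), (-20, 43), (-16, 26), (4, 22), (8, 45), (12, 27)]
```

View pics/s9.png

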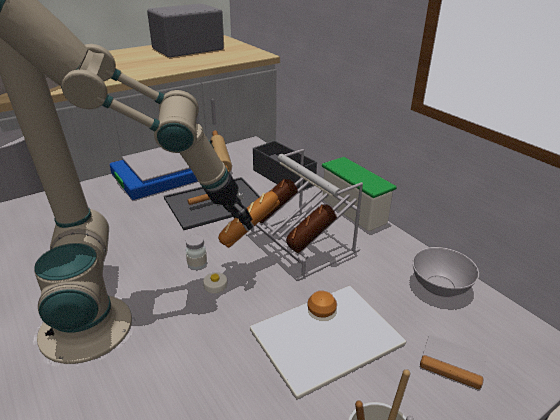

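Side view: baguette held along the slope in front of the middle lane, centred at about (255, 215), and the scoop is on the tray. Now I'll lower it into the lane's approach.

{"name": "servo_tool", "arguments": {"moves": [{"dp":[-0.02,0.003,0.07],"delta_rot":[0,0,0],"fingers":0.3},{"dp":[-0.05,0.003,0.09],"delta_rot":[0,0,0],"fingers":0.3},{"dp":[-0.06,0.003,0.09],"delta_rot":[0,0,0],"fingers":0.3},{"dp":[-0.06,0,0.07],"delta_rot":[0,0,0],"fingers":0.3},{"dp":[-0.05,0,0.03],"delta_rot":[0,0,0],"fingers":0.3}]}}

```text
clock: 12.2
position: [0.4849, -0.022, 0.1717]
ee_rot: [0.224, -0.013, 0.975, 0.002]
contact_force: [-0.6, 0.7, -2.7]
width: 0.0473
gripper_force: 53.4
```

```bash
python3 - <<'E'
from h import *
s=readout.get_state();w,x,y,z=s['ee_rot'];R=Ro.from_quat([x,y,z,w]).as_matrix()
print('bag centre deck',(np.array(s['position'])+R@np.array([-.0185,0,.082])-DO)@DR,s['contact_force'])
bagplan(-.01,.026,-.001,n=5)
E
```

```text
bag centre deck [-0.09687451 -0.00539358  0.03163156] [-0.63061615  0.71981738 -2.66081964]
n 5 TCP goal [ 0.5651 -0.0157  0.2046] rotvec [-0.002 -0.003  0.   ] total tool d(mm) [-86.7   4.3   5.4]
dp [-0.087, 0.004, 0.005] rot [-0.0, -0.01, 0.0]
dp [-0.087, 0.004, 0.005] rot [-0.0, -0.01, 0.0]
dp [-0.087, 0.004, 0.006] rot [-0.0, -0.01, 0.0]
dp [-0.087, 0.004, 0.006] rot [-0.0, -0.01, 0.0]
dp [-0.087, 0.004, 0.006] rot [-0.0, -0.01, 0.0]
```

{"name": "servo_tool", "arguments": {"moves": [{"dp":[-0.07,0.01,0.02],"delta_rot":[0,0,0],"fingers":0.3},{"dp":[-0.09,0.01,0.005],"delta_rot":[0,0,0],"fingers":0.3},{"dp":[-0.1,0,0.003],"delta_rot":[0,0,0],"fingers":0.3},{"dp":[-0.1,0,0.003],"delta_rot":[0,0,0],"fingers":0.3},{"dp":[-0.07,0,0],"delta_rot":[0,0,0],"fingers":0.3}]}}

```text
clock: 12.7
position: [0.5655, -0.016, 0.2057]
ee_rot: [0.225, -0.013, 0.974, 0.002]
contact_force: [0.1, -0.7, -3.4]
width: 0.0468
gripper_force: 53.4
```

```bash
python3 - <<'E'
from h import *
save('wrist','w10');save('side','s10')
s=readout.get_state();w,x,y,z=s['ee_rot'];R=Ro.from_quat([x,y,z,w]).as_matrix()
print('bag centre deck',(np.array(s['position'])+R@np.array([-.0185,0,.082])-DO)@DR,s['contact_force'])
# stop/ryes seen by wrist
D=(cloud('w10')-DO)@DR
m=(D[...,2]>.006)&(D[...,2]<.018)&(D[...,0]<-.11)&(D[...,0]>-.135)&(abs(D[...,1])<.14);P=D[m];print('stop',len(P),np.percentile(P,[5,50,95],axis=0).round(4))
bagplan(-.01,.004,-.001,n=5)
a=cv2.imread('pics/w10.png');b=cv2.imread('pics/s10.png')[140:300,200:400]
cv2.imwrite('pics/c10.png',np.hstack([cv2.resize(a,(400,300)),cv2.resize(b,(375,300))]))
E
```

```text
bag centre deck [-0.00757489 -0.00180895  0.02704176] [-0.13161155 -0.98246697 -2.57684449]
stop 9477 [[-0.1236 -0.1125  0.0091]
 [-0.1204 -0.0016  0.0142]
 [-0.118   0.1093  0.0154]]
n 5 TCP goal [ 0.5747 -0.0154  0.1848] rotvec [-0.003  0.003  0.001] total tool d(mm) [ 2.2  0.6 23. ]
dp [0.002, 0.001, 0.023] rot [-0.01, 0.01, 0.0]
dp [0.002, 0.001, 0.023] rot [-0.01, 0.01, 0.0]
dp [0.002, 0.001, 0.023] rot [-0.01, 0.01, 0.0]
dp [0.002, 0.001, 0.023] rot [-0.01, 0.01, 0.0]
dp [0.002, 0.001, 0.023] rot [-0.01, 0.01, 0.0]
```

View pics/c10.png

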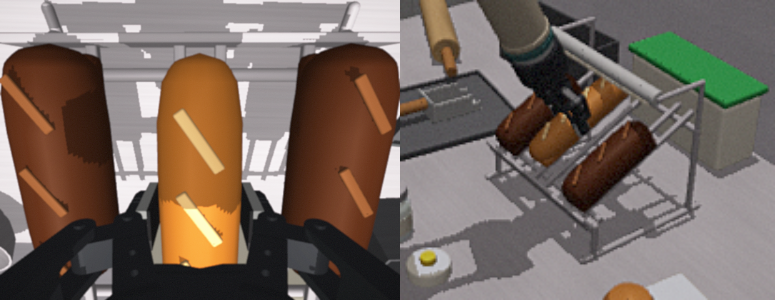

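The baguette is centred between the two ryes, just inside the stop, and clear of the lamp. I'll lower it slowly.

{"name": "servo_tool", "arguments": {"moves": [{"dp":[0.002,0.001,0.02],"delta_rot":[0,0,0],"fingers":0.3},{"dp":[0.002,0.001,0.025],"delta_rot":[0,0,0],"fingers":0.3},{"dp":[0,0,0.025],"delta_rot":[0,0,0],"fingers":0.3},{"dp":[0,0,0.02],"delta_rot":[0,0,0],"fingers":0.3},{"dp":[0,0,0],"delta_rot":[0,0,0],"fingers":0.3}]}}

```text
clock: 13.3
position: [0.5705, -0.0145, 0.1865]
ee_rot: [0.223, -0.013, 0.975, 0.002]
contact_force: [0.4, 0.8, -2.7]
width: 0.0466
gripper_force: 53.5
```

```bash
python3 - <<'E'
from h import *
s=readout.get_state();w,x,y,z=s['ee_rot'];R=Ro.from_quat([x,y,z,w]).as_matrix()
print('bag centre deck',(np.array(s['position'])+R@np.array([-.0185,0,.082])-DO)@DR,s['contact_force'])
E
```

```text
bag centre deck [-1.33210427e-02 -5.73890650e-05  7.35443980e-03] [ 0.41877883  0.81504524 -2.71229872]
```

{"name": "servo_tool", "arguments": {"moves": [{"dp":[-0.01,0,0.01],"delta_rot":[0,0,0],"fingers":0.3},{"dp":[0,0,0.008],"delta_rot":[0,0,0],"fingers":0.3},{"dp":[0,0,0],"delta_rot":[0,0,0],"fingers":0.3}]}}

```text
clock: 13.6
position: [0.5745, -0.0145, 0.1852]
ee_rot: [0.224, -0.013, 0.974, 0.002]
contact_force: [-0.4, 0.6, -2.7]
width: 0.0469
gripper_force: 53.5
```

{"name": "servo_tool", "arguments": {"moves": [{"dp":[0,0,0.007],"delta_rot":[0,0,0],"fingers":0.3},{"dp":[0,0,0.003],"delta_rot":[0,0,0],"fingers":0.3},{"dp":[0,0,0],"delta_rot":[0,0,0],"fingers":0.3}]}}

```text
clock: 13.9
position: [0.5752, -0.0145, 0.1835]
ee_rot: [0.224, -0.013, 0.974, 0.002]
contact_force: [-1.2, 0.7, -2.7]
width: 0.0473
gripper_force: 53.6
```

{"name": "servo_tool", "arguments": {"moves": [{"dp":[0,0,0.005],"delta_rot":[0,0,0],"fingers":0.3},{"dp":[0,0,0.003],"delta_rot":[0,0,0],"fingers":0.3},{"dp":[0,0,0],"delta_rot":[0,0,0],"fingers":0.3}]}}

```text
clock: 14.2
position: [0.5753, -0.0145, 0.1831]
ee_rot: [0.225, -0.013, 0.974, 0.002]
contact_force: [-8.2, -0.5, 6.5]
width: 0.0472
gripper_force: 55.0
```

In contact with the rails at about 10 N. I'll release and back out square to the rails, then downhill.

{"name": "servo_tool", "arguments": {"moves": [{"dp":[0,0,-0.003],"delta_rot":[0,0,0],"fingers":0.7},{"dp":[0,0,0],"delta_rot":[0,0,0],"fingers":0.7},{"dp":[0,0,0],"delta_rot":[0,0,0],"fingers":0.7},{"dp":[0,0,-0.05],"delta_rot":[0,0,0],"fingers":0.7},{"dp":[0,0,-0.12],"delta_rot":[0,0,0],"fingers":0.7}]}}

```text
clock: 14.7
position: [0.5601, -0.0147, 0.212]
ee_rot: [0.222, -0.013, 0.975, 0.003]
contact_force: [0.2, 0.6, -0.3]
width: 0.0596
gripper_force: 0.0
```

{"name": "servo_tool", "arguments": {"moves": [{"dp":[0.02,0,-0.15],"delta_rot":[0,0,0],"fingers":0.7},{"dp":[0.1,0,-0.15],"delta_rot":[0,0,0],"fingers":0.7},{"dp":[0.15,0,-0.12],"delta_rot":[0,0,0],"fingers":0.7},{"dp":[0.1,0,-0.05],"delta_rot":[0,0,0],"fingers":0.7},{"dp":[0,0,0],"delta_rot":[0,0,0],"fingers":0.7}]}}

```text
clock: 15.2
position: [0.4501, -0.017, 0.2657]
ee_rot: [0.224, -0.013, 0.975, 0.002]
contact_force: [0.8, 0.7, -0.2]
width: 0.0596
gripper_force: 0.0
```

```bash
python3 - <<'E'
from h import *
save('wrist','w11');save('side','s11')
D=(cloud('w11')-DO)@DR;C=np.load('pics/w11_im.npy').astype(int)
m=(abs(D[...,1])<.035)&(D[...,2]>.02)&(D[...,2]<.07)&(D[...,0]>-.13)&(D[...,0]<.1)&(C[...,0]-C[...,2]>40);P=D[m];print(len(P),P.min(0),P.max(0))
for a in np.arange(-.1,.05,.03):
  q=P[abs(P[:,0]-a)<.005]
  if len(q)>30: print(a,np.percentile(q[:,1],[1,99]).round(4),np.percentile(q[:,2],98).round(4))
a=cv2.imread('pics/w11.png');b=cv2.imread('pics/s11.png')[120:300,160:400]
cv2.imwrite('pics/c11.png',np.hstack([cv2.resize(a,(400,300)),cv2.resize(b,(400,300))]))
E
```

```text
9212 [-0.10994353 -0.02293445  0.02042516] [0.0466231  0.02390587 0.04933898]
-0.1 [-0.0178  0.0174] 0.0421
-0.07 [-0.0212  0.0214] 0.0482
-0.04000000000000001 [-0.0216  0.022 ] 0.0479
-0.010000000000000009 [-0.0225  0.0228] 0.0469
0.01999999999999999 [-0.0222  0.0226] 0.048
```

View pics/c11.png

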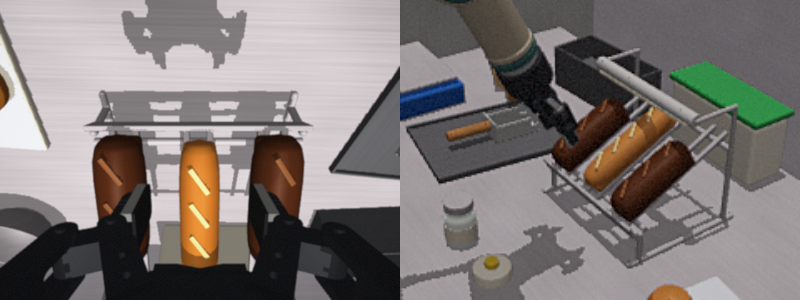

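The baguette lies flat, its lower end at deck x −110 mm (9 mm from the stop) and centred on the lane. The arm is clear, so I'm handing in.

```bash
python3 -c "
from rig import manip
print(manip.sign_off())"
```

```text
the job is handed in; nothing more can be done
None
```

I handed the job in at about 15 s on the clock: the scoop lies on the tray, and the baguette is flat and centred in the middle lane, its lower end about 9 mm from the stop, with the other breads not visibly moved; sign-off returned no verdict.

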